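# Demould a cast mirror hanger and hang it on the drying rack

### The job

Take the freshly cast brass hanger out of the open green die: slide it up the slope, clear of the steel keeper bar, then lift it straight out without wrenching the die. Thread its eye over the empty rod of the slanted wooden drying rack, press it gently home into the sprung cork pad (pad at least 3 mm down), and let go so that it hangs there, disturbing nothing else.

Things in the scene. Friction and masses are not known exactly. Their poses are not given: they have to be found in the camera images.
- hanger: brass casting in the die: plate 100 (x) x 44 (y) x 8 (z) mm; on its upper face a grip rib 30 (x) x 12 (y), from z = 8 to 36, centred at x = -10, y = 0, to be pinched across its 12 mm; an eye (hole along z) of diameter 11 at x = +36. 0.14 to 0.28 kg. Origin: centre of the plate's underside, z towards the rib.
- eye (a point): centre of the eye on the plate's underside (36 mm from the hanger's origin along its x); axes as the hanger's.
- die: green die block 160 x 120, face leaning 30 degrees towards its low end (-x). Origin: centre of cavity floor; x up the slope, z straight out of the cavity. Cavity 120 (x) x 48 (y), 10 deep. A steel keeper bar (z 10 to 16, 76 wide) covers its low end up to x = -46. The hanger starts with its origin at x = -9 to -6, toe under the bar, and comes out only at x = +4 to +10 (upper wall).
- rack: wooden board 180 (x) x 220 (y) leaning 35 degrees towards its low edge (its -x; it stands turned sideways to the robot). Origin: centre of the board's face; x up the slope, z straight out of the board (35 degrees from vertical), along the rods. Two steel rods of diameter 8 stand out 45 mm, round-ended, at x = +60 and y = -50 (occupied) and y = +50 (empty).
- rod_base (a point): axis of the empty rod where it meets the board's face; axes as the rack's.
- pad (a joint): how far (m, 0 to 0.008) the sprung cork pad under the empty rod is pressed towards the board. Pad 80 (x) x 40 (y) mm, just below the empty rod (x = -32 to +48, y = +50 in the rack's frame), its top 10 mm out from the board when free; spring 1.5 N per mm; the hanger's weight alone presses it about 1 mm.
- rod_tip (a point): round end of the empty rod, 45 mm out from rod_base along z.
- hung: identical brass hanger that already hangs on the other (y = -50) rod of the rack; leave alone. Same frame as hanger.
- cartridge: upright green sealant cartridge, diameter 48, 235 tall; origin under its centre; leave alone.
- jar: glass jar with red cap, diameter 70, 90 tall; origin under its centre; leave alone.
- tin: tin can, diameter 80, 100 tall; origin under its centre; leave alone.
- mirrors: small stack of four mirror strips 100 x 50, 24 high, long side along its x; origin under its centre; leave alone.
- mallet: hammer lying on the table, about 30 high; leave alone.
- brush: brush lying on the table, about 25 high; leave alone.

How it is judged (in metres and radians):
On the way, in this order (a step that is already met when the one before it is completed fails the run):
1. the hanger has been slid up the die's slope, still down in the cavity, until its toe is clear of the keeper bar (its origin past x = +4 mm in the die's frame) (x of hanger in the frame of die above 0.004 m and z of hanger in the frame of die between -0.004 and 0.006 m), for 0.1 s.
2. the hanger is held in the fingers, lifted clear of the die, at least 30 mm out of the cavity (z of hanger in the frame of die above 0.03 m and contact force between hanger and die below 0.05 N and contact force between the fingers and hanger above 1 N), for 0.2 s.
3. the empty rod's end is through the hanger's eye: eye within 4 mm of the rod's axis and 16 to 35 mm out from the board, hanger still held in the fingers (x of eye in the frame of rod_base between -0.004 and 0.004 m and y of eye in the frame of rod_base between -0.004 and 0.004 m and z of eye in the frame of rod_base between 0.016 and 0.035 m and contact force between the fingers and hanger above 1 N), for 0.1 s.
4. the hanger, on the rod and held in the fingers, presses the sprung cork pad down by at least 3 mm (about 5 N) for 0.3 s (x of eye in the frame of rod_base between -0.004 and 0.004 m and y of eye in the frame of rod_base between -0.004 and 0.004 m and value of joint pad above 0.003 m and contact force between hanger and rack above 2 N and contact force between the fingers and hanger above 1 N), for 0.3 s.
At the end, for the whole second after the job is handed in: The hanger hangs on the formerly empty rod: the rod through its eye (eye within 4 mm of the rod's axis), its underside on the cork pad (eye within 13 mm of the board), plate parallel to the board within 5 degrees, its long body pointing down the slope (within about 30 degrees), at rest and released (x of eye in the frame of rod_base between -0.004 and 0.004 m and y of eye in the frame of rod_base between -0.004 and 0.004 m and z of eye in the frame of rod_base below 0.013 m and angle between the z axis of hanger and the z axis of rack, either way round below 0.09 rad and x of hanger in the frame of rod_base below -0.03 m and linear speed of hanger below 0.01 m/s and contact force between the fingers and hanger below 0.05 N); the robot touches nothing.
It fails at once if the hanger pressed or wrenched against the die with more than 40 N (contact force between hanger and die above 40 N).
It fails at once if the hanger pressed against the rack with more than 40 N (contact force between hanger and rack above 40 N).
It fails at once if the hanger already on the rack moved by more than 12 mm (distance of hung from where it was at the start of the episode above 0.012 m).
It fails at once if another object on the table (cartridge, jar, tin, mirror strips, mallet, brush) moved by more than 20 mm (distance of any of cartridge, jar, tin, mirrors, mallet, brush from where it was at the start of the episode above 0.02 m).
It also fails if it takes over 51 s, if anything falls off the work surface, if the arm or the gripper's body presses on something with over 40 N, if the wrist force passes 120 N, or if a joint passes its speed limit or range.

### The arm

A 6-joint arm with a two-finger parallel gripper is mounted at the origin on the work surface. World frame = base frame: x ahead of the robot, y to its left, z up, the work surface at z = 0. Lengths are in mm, angles in rad, forces in N, time in s.
With the tool pointing down it reaches from about 325 to 900 mm from the base axis. Payload 6.1 kg.
Tool frame: the origin (TCP) lies at the very end of the fingers, on their centre line; the grasp point (between the pads) lies 19 mm behind it; z points along the fingers, y is the line along which they close (so a half turn about z gives the same grasp; the last joint's range is limited). The gripper opens to 87 mm and grips with 3 to 60 N. Pads are 19 mm wide; open, the fingers measure 117 mm over their backs; the gripper's body (75 mm by 190 mm) begins 51 mm behind the grasp point.
Start: joints at [-1.416, 0.22, 1.526, -0, 1.395, -0.126], TCP at [173.196, -600.516, 222.538] pointing down, gripper open.
Joint ranges: [-2.98, 2.98], [-0.91, 2.08], [0.09, 2.57], [-1.24, 4.39], [0.2, 2.65], [-2.68, 2.68]. Speed limits (rad/s): [2.57, 2.57, 3.01, 3.14, 3.14, 3.14].

### API

Orientations are given as [roll, pitch, yaw] about the fixed x, y, z axes, in that order (R = Rz(yaw) Ry(pitch) Rx(roll)).
In Python, from rig import robot gives the robot as it stands. The module is installed in compiled form; this text tells all that it offers.
- The arm moves only by the tool servo_tool, never from a script. Its arguments are lists of equal length, an entry for each row: "gripper": the closure, from 0 (fully open) to 1 (shut); "delta_pos": the shift along the tool's x, y, z in cm, a list of three; "turn": the turn about the tool's z in degrees. A call has 1 to 10 rows; each row is the pose to reach, as a shift and turn from the pose commanded when the call began, along the tool's axes at that moment; what a row does not reach only later rows make up. A row lasts 1/10 s, in which the tool goes at most 50 mm and 8.59 degrees, less where a joint would pass 70% of its speed; a pose out of reach is approached as far as the arm can. A call with a gripper value outside its range is refused whole. The fingers move at their own pace and stop on an object; "squeeze" is the grip in N (left out, the last holds). Time passes only in rows, so rows that repeat a pose let the fingers close. It gives the time, the measured TCP pose, the force, the opening and the grip force at its end, in the units of the state.
- robot.sense(): the state, without advancing time (a new reading comes with each control period).
- robot.capture(name): name is "side" or "top" or "wrist"; returns a dict with "frame" (480x640x3 uint8, red, green, blue), "fx", "fy", "cx", "cy" (pixels), "rvec" (rotation vector, rad) and "tvec" (3), from world to camera coordinates, as OpenCV has them. Camera axes: x right, y down, z forward; pixel columns grow to the right and rows downward; lengths in mm; the calibration is good to about 2 mm. A picture is of the moment at which its call begins. There is no depth.
- robot.finish_job(): hands the job in; it is judged then, once.
Trained networks look in a picture, given as the dict that the camera call returned (one of the last four; its "shot" number tells which), for a name from the list of things; names that differ only in an ending like _2 or _b are one class to them, and where a whole thing is asked for, a point or a joint stands for the part that bears it (a point fixed in the world has none). Each returns a list of dicts, best first, with "conf" (0 to 1); they miss things now and then, are a little off and sometimes report something else, mostly with a low value. They report only what shows in the picture. A call takes as long as a camera call.
- robot.spot_in(picture, thing): "extent" ([centre column, centre row, width, height] as shares, 0 to 1, of the picture: columns of its width, rows of its height, round what is visible of it).
- robot.trace(picture, thing): "region" (480x640 bool, what is visible of it) and "extent" ([centre column, centre row, width, height] as shares, 0 to 1, of the picture: columns of its width, rows of its height, round what is visible of it).
The state is a dict: "t": time; "qpos": joint angles; "qvel": joint speeds; "tau": joint torques, N m; "ee_pos": TCP position; "eef_rot": TCP orientation; "force": force on the tool from outside, world axes, zero at the start; "moment": the same for the moment, N m; "finger_gap": finger opening in mm; "gripper_force": force on a finger pad.
Only numpy, scipy, OpenCV 4.12 (cv2) and the standard library are available. Lean on these libraries where they do the work, as an engineer would, in place of code of your own. Each camera call takes 0.05 s, during which the arm holds its last target. There are 200 camera calls.

## Working session

There is one attempt and no reset: what is moved stays moved. The work goes in short steps, Python scripts to look and compute and a tool call to move; the robot and the scene stay as the last step left them, time stands still between calls to the robot, and variables do not carry over. Pictures are saved under pics/ and viewed, at most 12 in all, crops included, and the job is handed in when it is done.

Besides the shell and the picture viewer there is one more tool, called after "Emit:" as a command line: name --pt "numbers of a row" for each row, then --argument value for the rest. servo_tool: Moves the arm, as the interface text tells. Its arguments: {"type":"object","properties":{"gripper":{"type":"array","items":{"type":"number"}},"delta_pos":{"type":"array","items":{"type":"array","items":{"type":"number"}}},"turn":{"type":"array","items":{"type":"number"}},"squeeze":{"type":"number"}},"required":["gripper","delta_pos","turn"]}

```bash
mkdir -p pics; cat > h.py <<'E'
import numpy as np, cv2, pickle
from rig import robot
def cap(n,save=None):
    p=robot.capture(n)
    if save: cv2.imwrite('pics/'+save,p['frame'][:,:,::-1])
    return p
def KRt(p):
    K=np.array([[p['fx'],0,p['cx']],[0,p['fy'],p['cy']],[0,0,1.]])
    return K,cv2.Rodrigues(np.array(p['rvec'],float))[0],np.array(p['tvec'],float).ravel()
def proj(p,X):
    K,R,t=KRt(p); c=np.atleast_2d(X)@R.T+t
    u=c@K.T; return u[:,:2]/u[:,2:]
def ray(p,uv):
    K,R,t=KRt(p); d=R.T@np.linalg.solve(K,[uv[0],uv[1],1.]); return -R.T@t,d/np.linalg.norm(d)
def onz(p,uv,z):
    o,d=ray(p,uv); return o+d*(z-o[2])/d[2]
E
python3 - <<'E'
from h import *
s=robot.sense(); print({k:np.round(v,3) for k,v in s.items()})
for n in ['side','top','wrist']:
    p=cap(n,n+'0.png'); K,R,t=KRt(p); print(n,p['frame'].shape,np.round(K[0,0]),'cam pos',np.round(-R.T@t),'fwd',np.round(R[2],2))
    if n=='wrist': continue
    for th in ['hanger','die','rack','hung','cartridge','jar','tin','mirrors','mallet','brush','pad','rod_tip']:
        r=robot.spot_in(p,th)
        print(th,[(round(q['conf'],2),np.round(np.array(q['extent'])*[640,480,640,480]).tolist()) for q in r[:2]])
E
```

```text
{'t': np.float64(0.0), 'qpos': array([-1.416,  0.221,  1.528,  0.   ,  1.395, -0.126]), 'qvel': array([-0.   , -0.001,  0.001, -0.001,  0.002,  0.   ]), 'tau': array([ 2.0000e-03, -4.9461e+01, -3.8738e+01,  7.0000e-02,  5.7000e-02,
       -0.0000e+00]), 'ee_pos': array([ 173.116, -599.911,  221.431]), 'eef_rot': array([-3.14 , -0.   ,  0.281]), 'force': array([ 0.292,  0.327, -0.124]), 'moment': array([-0.004,  0.029, -0.015]), 'gripper_force': np.float64(0.0), 'finger_gap': np.float64(86.935)}
side (480, 640, 3) 481.0 cam pos [491. 746. 979.] fwd [ 0.05 -0.66 -0.75]
hanger [(0.87, [320.0, 328.0, 36.0, 45.0])]
die [(0.91, [320.0, 329.0, 84.0, 104.0])]
rack [(0.89, [334.0, 202.0, 88.0, 80.0])]
hung [(0.78, [353.0, 191.0, 24.0, 44.0])]
cartridge [(0.66, [242.0, 236.0, 28.0, 75.0])]
jar [(0.89, [254.0, 221.0, 17.0, 38.0]), (0.33, [321.0, 326.0, 34.0, 43.0])]
tin [(0.92, [346.0, 140.0, 24.0, 37.0])]
mirrors [(0.66, [376.0, 276.0, 43.0, 26.0])]
mallet [(0.88, [361.0, 454.0, 136.0, 52.0])]
brush [(0.57, [290.0, 164.0, 33.0, 14.0])]
pad [(0.95, [314.0, 190.0, 15.0, 28.0]), (0.64, [243.0, 236.0, 28.0, 68.0])]
rod_tip [(0.71, [334.0, 202.0, 90.0, 83.0]), (0.49, [320.0, 328.0, 34.0, 44.0])]
top (480, 640, 3) 451.0 cam pos [ 510.  -19. 1102.] fwd [ 0.07  0.01 -1.  ]
hanger [(0.87, [239.0, 257.0, 36.0, 31.0])]
die [(0.66, [247.0, 255.0, 84.0, 77.0])]
rack [(0.69, [416.0, 257.0, 90.0, 98.0])]
hung [(0.85, [421.0, 280.0, 42.0, 25.0])]
cartridge [(0.71, [325.0, 163.0, 24.0, 41.0]), (0.32, [319.0, 308.0, 31.0, 43.0])]
jar [(0.7, [371.0, 166.0, 26.0, 34.0])]
tin [(0.76, [534.0, 269.0, 55.0, 41.0]), (0.65, [239.0, 257.0, 34.0, 30.0])]
mirrors [(0.71, [320.0, 308.0, 32.0, 46.0]), (0.3, [238.0, 259.0, 34.0, 30.0])]
mallet [(0.68, [139.0, 296.0, 42.0, 111.0])]
brush [(0.67, [496.0, 220.0, 23.0, 82.0])]
pad []
rod_tip [(0.59, [414.0, 263.0, 89.0, 96.0])]
wrist (480, 640, 3) 386.0 cam pos [ 236. -583.  385.] fwd [-0.23 -0.07 -0.97]
```

```bash
python3 - <<'E'
import cv2,numpy as np
s=cv2.imread('pics/side0.png');t=cv2.imread('pics/top0.png')
a=cv2.resize(s[120:420,220:420],(400,600),interpolation=cv2.INTER_CUBIC)
cv2.imwrite('pics/t2.png',cv2.resize(t[180:330,180:480],(800,400),interpolation=cv2.INTER_CUBIC))
cv2.imwrite('pics/s2.png',cv2.resize(s[130:400,230:430],(444,600),interpolation=cv2.INTER_CUBIC))
E
```

```text
(no output)
```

View pics/t2.png

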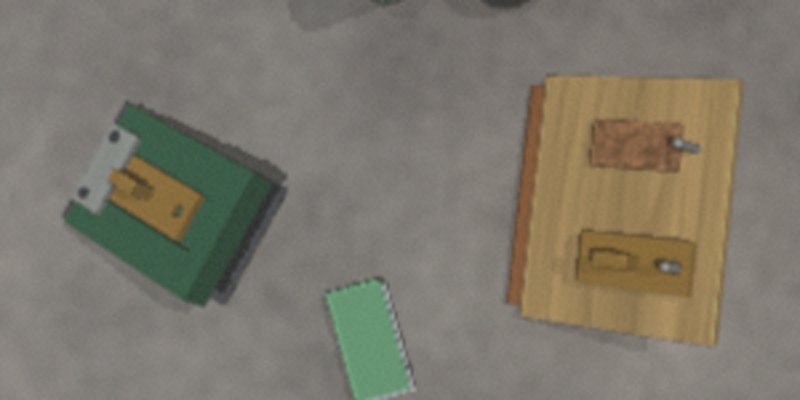

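View pics/s2.png

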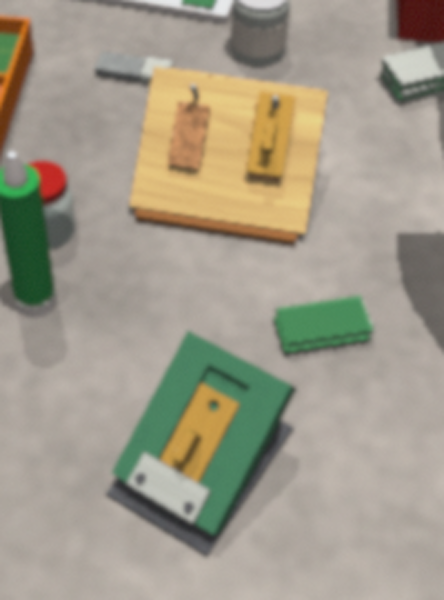

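```bash
cat >> h.py <<'E'
from scipy.optimize import least_squares
from scipy.spatial.transform import Rotation as Rot
def frame(yaw,tilt):  # x up the slope, z leaning to low end
    return Rot.from_euler('ZY',[yaw,-tilt],degrees=True).as_matrix()
def fit(obs,tilt,x0):   # obs: list of (pic, model Nx3, uv Nx2); x0=[x,y,z,yaw]
    f=lambda q: np.concatenate([(proj(p,np.asarray(M)@frame(q[3],tilt).T+q[:3])-np.asarray(u)).ravel() for p,M,u in obs])
    r=least_squares(f,x0,x_scale=[10,10,10,2],loss='soft_l1',f_scale=1.5); return r.x,f(r.x).reshape(-1,2)
E
python3 - <<'E'
from h import *
T=cap('top');S=cap('side'); pickle.dump((T,S),open('ts.pkl','wb'))
t=lambda a:np.array(a)/2.6667+180; 
s=lambda a:np.array(a)/2.222+[230,130]
q,r=fit([(T,[[-80,60,10],[-80,-60,10],[80,-60,10],[80,60,10]],t([[127,102],[65,215],[188,300],[255,178]])),
 (S,[[80,60,10],[80,-60,10]],s([[190,333],[295,388]]))],30,[520,150,60,-115])
print('die',q.round(1),r.round(1).tolist())
R=frame(q[3],30)
for nm in (T,S): print(proj(nm,np.array([[50-7.5,0,8],[36-7.5,0,8],[-17.5,0,36]])@R.T+q[:3]).round(1))
q,r=fit([(T,[[90,110,0],[90,-110,0],[-90,110,0],[-90,-110,0]],t([[741,80],[717,345],[545,75],[520,318]])),
 (S,[[90,110,0],[90,-110,0],[-90,110,0],[-90,-110,0]],s([[153,68],[327,90],[133,207],[300,235]]))],35,[500,-230,60,-90])
print('rack',q.round(1),r.round(1).tolist()); R=frame(q[3],35)
print('base,tip',(R@[60,50,0]+q[:3]).round(1),(R@[60,50,45]+q[:3]).round(1))
for nm in (T,S): print(proj(nm,np.array([[60,50,0],[60,50,45]])@R.T+q[:3]).round(1))
for th,z in [('cartridge',100),('mirrors',24)]:
    e=robot.spot_in(T if 0 else cap('top'),th)[0]['extent']; print(th,onz(T,[e[0]*640,e[1]*480],z).round())
print('obs eye top',t([177,210]),'rod base/tip top',t([698,148]),t([676,143]),'side',s([194,105]),s([195,88]))
E
```

```text
die [ 531.2  191.6   54.8 -118. ] [[2.2, 0.7], [0.1, 1.8], [-2.2, 0.6], [-0.1, -1.0], [-0.3, -0.5], [-1.7, 0.2]]
[[251.3 262.4]
 [247.2 259.8]
 [226.8 248.1]]
[[329.6 306.9]
 [326.5 312.6]
 [312.7 330. ]]
rack [ 540.9 -210.2   57.9  -94.8] [[-0.6, -0.1], [-1.0, 0.3], [0.9, 0.5], [0.8, -0.5], [-0.1, -0.3], [-0.2, 0.4], [-1.9, 0.2], [2.2, -0.6]]
base,tip [ 586.7 -263.3   92.4] [ 588.8 -237.6  129.2]
[[441.7 236.1]
 [433.9 233.6]]
[[318.1 173.6]
 [316.4 169.4]]
cartridge [747.   3. 100.]
mirrors [412.  11.  24.]
obs eye top [246.37417032 258.74901564] rod base/tip top [441.74672817 235.49930626] [433.49683129 233.6243297 ] side [317.30873087 177.25472547] [317.75877588 169.6039604 ]
```

Emit:
servo_tool --gripper '[0.3, 0.3, 0.3, 0.3, 0.3, 0.3, 0.3, 0.3, 0.3, 0.3]' --pt "4 -2 -0.5" --pt "9 -4 -1" --pt "13.5 -6 -1.5" --pt "18 -8 -2" --pt "22.5 -10 -2" --pt "27 -12 -2" --pt "31.5 -14 -2" --pt "36 -16 -2" --pt "40.5 -18 -2" --pt "45 -20 -2" --turn '[-7, -14, -21, -28, -35, -42, -49, -56, -63, -69]'

```text
t: 2.65
ee_pos: [551.6, -282.1, 242.8]
eef_rot: [3.141, 0.0, 1.49]
force: [1.2, -0.5, 1.3]
finger_gap: 60.9
gripper_force: 0.0
```

```bash
python3 - <<'E'
from h import *
s=robot.sense(); print(s['t'],s['ee_pos'].round(1),np.degrees(s['eef_rot']).round(2),s['finger_gap'])
p=cap('wrist','w1.png'); pickle.dump(p,open('w1.pkl','wb'))
K,R,t=KRt(p); print('cam',(-R.T@t).round(1))
for th in ['rack','hung','pad','rod_tip']:
    r=robot.spot_in(p,th); print(th,[(round(q['conf'],2),np.round(np.array(q['extent'])*[640,480,640,480]).tolist()) for q in r[:2]])
Rk=frame(-94.8,35); o=np.array([540.9,-210.2,57.9])
print(proj(p,np.array([[60,50,0],[60,50,45],[90,110,0],[90,-110,0],[-90,110,0],[-90,-110,0]])@Rk.T+o).round(1).tolist())
E
```

```text
2.65 [ 551.6 -282.1  242.8] [1.7997e+02 2.0000e-02 8.5370e+01] 60.929810455734525
cam [ 556.2 -217.3  405.3]
rack [(0.86, [296.0, 136.0, 286.0, 199.0])]
hung [(0.6, [235.0, 145.0, 68.0, 110.0])]
pad [(0.55, [360.0, 137.0, 50.0, 90.0])]
rod_tip [(0.76, [300.0, 139.0, 287.0, 203.0])]
[[360.2, 196.2], [366.7, 167.0], [437.8, 230.5], [158.3, 229.9], [417.2, 55.6], [186.7, 55.2]]
```

View pics/w1.png

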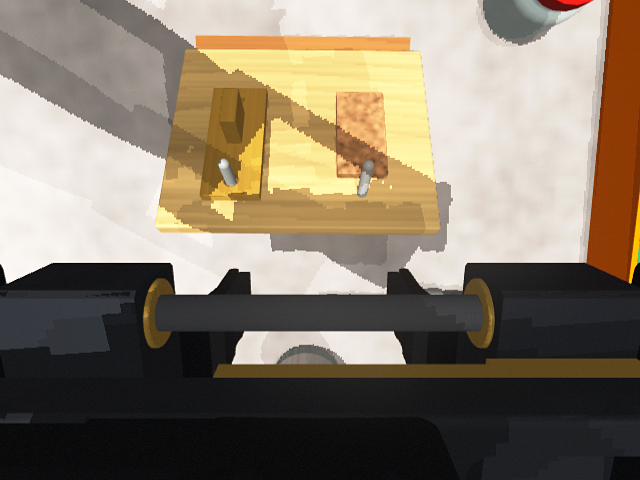

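Emit:
servo_tool --gripper '[0.3, 0.3, 0.3]' --pt "0 5 2" --pt "0 9 5" --pt "0 9 5" --turn '[0, 0, 0]'

```text
t: 3.2
ee_pos: [638.7, -291.3, 183.6]
eef_rot: [-3.132, -0.005, 1.483]
force: [-1.1, 1.2, -1.9]
finger_gap: 60.7
gripper_force: 0.0
```

```bash
python3 - <<'E'
from h import *
s=robot.sense(); print(s['t'],s['ee_pos'].round(1),s['qvel'].round(3))
p=cap('wrist'); pickle.dump(p,open('w2.pkl','wb'))
q=pickle.load(open('w1.pkl','rb'))
a=cv2.resize(q['frame'][30:250,150:450],None,fx=1.9,fy=1.9,interpolation=cv2.INTER_CUBIC)
tr=robot.trace(p,'rack')[0]; e=np.array(tr['extent'])*[640,480,640,480]; print(e.round())
cv2.imwrite('pics/w2.png',p['frame'][:300,:,::-1])
E
```

```text
3.2 [ 638.7 -291.3  183.6] [ 0.001 -0.015 -0.02  -0.021  0.053 -0.005]
[165. 134. 330. 235.]
```

View pics/w2.png

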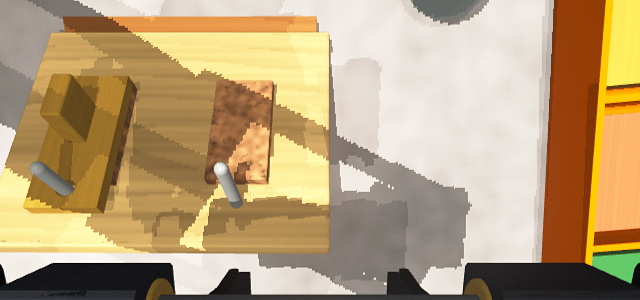

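```bash
python3 - <<'E'
from h import *
p1,p2=[pickle.load(open(f'w{i}.pkl','rb')) for i in (1,2)]
M1=[[-90,-110,0],[-90,110,0],[90,-110,0],[90,110,0],[60,50,0],[60,50,42]]; u1=[[185.5,50],[420,50],[156,232],[440.5,233],[362.5,194],[368.5,164]]
M2=[[-90,-110,0],[-90,110,0],[90,110,0],[60,50,0],[60,50,42]]; u2=[[49.5,32.5],[329.5,33],[330,251],[237,206],[219.5,168]]
for obs in ([(p1,M1,u1)],[(p2,M2,u2)],[(p1,M1,u1),(p2,M2,u2)]):
    q,r=fit(obs,35,[541,-210,58,-95]); print('rack',q.round(1)); R=frame(q[3],35)
    print('base,tip',(R@[60,50,0]+q[:3]).round(1),(R@[60,50,45]+q[:3]).round(1))
print(r.round(1).tolist())
E
```

```text
rack [ 541.9 -207.8   65.   -94.7]
base,tip [ 587.7 -260.9   99.4] [ 589.8 -235.1  136.3]
rack [ 541.9 -207.6   67.9  -95.3]
base,tip [ 587.1 -261.2  102.3] [ 589.5 -235.5  139.2]
rack [ 541.7 -207.8   67.1  -95.1]
base,tip [ 587.2 -261.1  101.5] [ 589.5 -235.4  138.4]
[[-1.3, -0.5], [0.8, 1.2], [-2.6, -3.2], [1.5, -2.4], [-0.5, 0.9], [0.1, 2.8], [0.2, 0.9], [-0.5, -0.5], [0.3, -1.5], [-0.4, -0.8], [1.1, 3.0]]
```

Emit:
servo_tool --gripper '[0.6, 0.6, 0.6, 0.6, 0.6, 0.6, 0.6, 0.6, 0.6, 0.6]' --pt "4.3 -1.7 -1" --pt "8.7 -3.5 -1" --pt "13 -5.2 -1" --pt "17.5 -7 -1" --pt "22 -9 -1" --pt "26.5 -11 -1" --pt "31 -13 -1" --pt "36 -15 -1" --pt "40 -17 0" --pt "41.7 -17.2 0" --turn '[3, 6, 9, 12, 15, 18, 21, 23, 23, 23]'

```text
t: 4.3
ee_pos: [501.7, 140.9, 194.3]
eef_rot: [3.14, -0.002, 1.085]
force: [1.3, -0.8, -0.3]
finger_gap: 34.8
gripper_force: 0.0
```

```bash
python3 - <<'E'
from h import *
s=robot.sense(); print(s['t'],s['ee_pos'].round(1),np.degrees(s['eef_rot']).round(2),s['finger_gap'],s['qvel'].round(3))
p=cap('wrist'); pickle.dump(p,open('w3.pkl','wb'))
cv2.imwrite('pics/w3.png',cv2.resize(p['frame'][:280,120:520,::-1],None,fx=2,fy=2,interpolation=cv2.INTER_CUBIC))
R=frame(-118,30); o=np.array([531.2,191.6,54.8])
print(proj(p,np.array([[-80,60,10],[-80,-60,10],[80,-60,10],[80,60,10],[-7.5,0,8]])@R.T+o).round(1).tolist())
E
```

```text
4.3 [501.7 140.9 194.3] [ 1.7992e+02 -1.2000e-01  6.2140e+01] 34.754249574952546 [ 0.286  0.112 -0.135 -0.031 -0.004  0.285]
[[396.9, 53.8], [246.4, 53.6], [234.1, 247.9], [410.1, 248.1], [321.8, 135.7]]
```

View pics/w3.png

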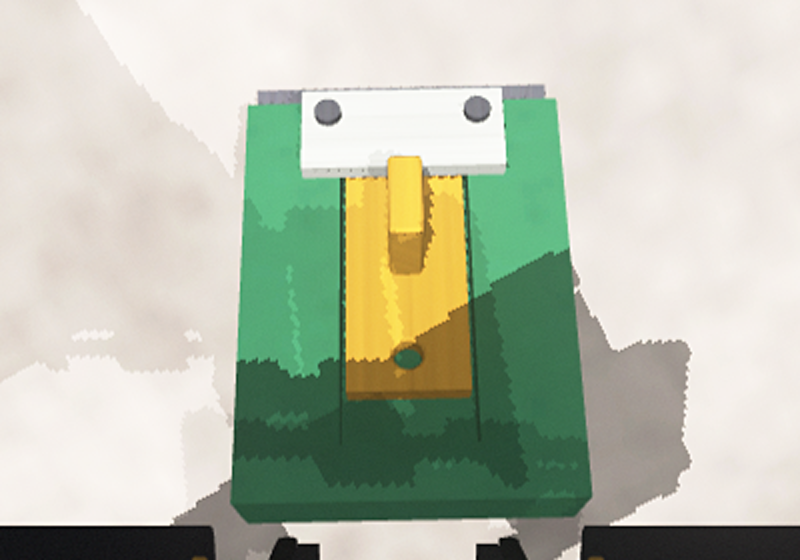

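```bash
python3 - <<'E'
from h import *
p=pickle.load(open('w3.pkl','rb'))
c=lambda a:np.array(a)/2+[120,0]
D=np.array([[-80,60,10],[-80,-60,10],[80,-60,10],[80,60,10],[60,-24,10],[60,24,10.]])
uD=c([[556,98],[247,104],[233,498],[590,496],[341,443],[479,440]])
H=np.array([[50,-22,8],[50,22,8],[36,0,8],[-25,-6,36],[-25,6,36],[5,6,36],[5,-6,36.]])
uH=c([[346,391],[472,391],[408,356],[388,156],[422,156],[424,233],[389,233]])
def f(q,full=0):
    R=frame(q[3],30); a=proj(p,D@R.T+q[:3])-uD; b=proj(p,(H+[q[4],q[5],0])@R.T+q[:3])-uH
    if full: print(a.round(1).tolist(),b.round(1).tolist())
    return np.concatenate([a.ravel(),b.ravel()])
r=least_squares(f,[531,192,55,-118,-7,0],x_scale=[10,10,10,2,5,5],loss='soft_l1'); q=r.x; f(q,1)
print(q.round(2)); np.save('die.npy',q)
R=frame(q[3],30)
g=R@[q[4]-16,q[5],17]+q[:3]; print('grip TCP',g.round(1))
s=robot.sense(); e=s['ee_pos']; yaw=s['eef_rot'][2]; print(e.round(1),np.degrees(yaw))
Rt=Rot.from_euler('xyz',s['eef_rot']).as_matrix(); print('delta tool',(Rt.T@(g-e)).round(1))
E
```

```text
[[-0.1, 0.3], [1.1, 0.2], [-1.0, 1.3], [0.4, -0.7], [-0.9, -0.5], [0.5, -0.2]] [[-0.0, 0.8], [-0.2, -0.3], [-0.0, -0.6], [-0.2, 0.3], [0.3, 0.0], [0.4, -0.2], [-0.2, 0.1]]
[ 5.3250e+02  1.9204e+02  6.0400e+01 -1.1694e+02 -8.8900e+00  1.1000e-01]
grip TCP [546.2 218.8  62.7]
[502.8 141.9 194.9] 62.176948721434776
delta tool [ 87.8   2.2 132.5]
```

Emit:
servo_tool --gripper '[0.6, 0.6, 0.6, 0.6, 0.6, 0.6]' --pt "4.5 0.2 2" --pt "8.7 0.2 5" --pt "8.7 0.2 9" --pt "8.7 0.2 10" --pt "8.7 0.2 10" --pt "8.7 0.2 10" --turn '[-0.9, -0.9, -0.9, -0.9, -0.9, -0.9]'

```text
t: 4.95
ee_pos: [547.9, 213.6, 95.1]
eef_rot: [3.139, -0.002, 1.098]
force: [0.5, -0.7, 0.4]
finger_gap: 34.9
gripper_force: 0.0
```

```bash
cat > g.py <<'E'
from h import *
s=robot.sense(); e=s['ee_pos']; print(s['t'],e.round(2),np.degrees(s['eef_rot']).round(2),s['force'].round(2),s['finger_gap'],s['gripper_force'])
q=np.load('die.npy'); R=frame(q[3],30); Rt=Rot.from_euler('xyz',s['eef_rot']).as_matrix()
print('die-frame TCP',(R.T@(e-q[:3])).round(1))
g=R@[q[4]-16,q[5],17]+q[:3]; print('delta tool',(Rt.T@(g-e)).round(1))
E
python3 g.py; python3 - <<'E'
from h import *
p=cap('wrist'); cv2.imwrite('pics/w4.png',p['frame'][:,:,::-1]); pickle.dump(p,open('w4.pkl','wb'))
E
```

```text
4.95 [547.93 213.64  95.15] [ 1.7986e+02 -1.0000e-01  6.2890e+01] [ 0.51 -0.66  0.4 ] 34.902520498354185 0.0
die-frame TCP [-5.4  4.  43.2]
delta tool [ 3.7 -3.9 32.5]
```

View pics/w4.png

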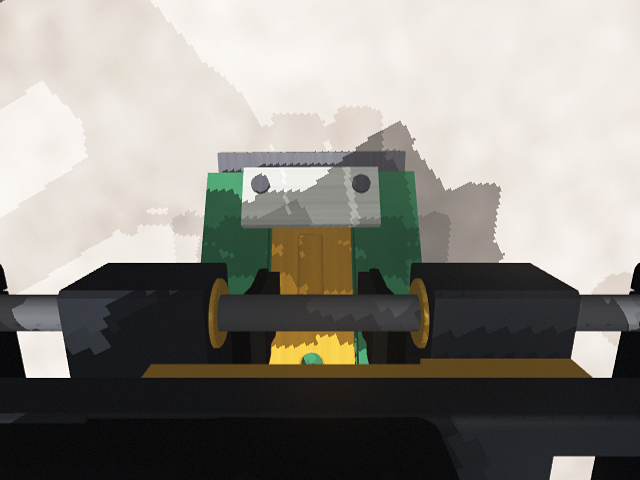

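```bash
python3 - <<'E'
from h import *
p=pickle.load(open('w4.pkl','rb')); q=np.load('die.npy'); R=frame(q[3],30)
P=np.array([[q[4]-25,-6,36],[q[4]-25,6,36],[-46,-38,16],[-46,38,16],[-80,-60,10],[-80,60,10],[q[4]+36,0,8]])
print(proj(p,P@R.T+q[:3]).round(1).tolist())
s=robot.sense();Rt=Rot.from_euler('xyz',s['eef_rot']).as_matrix()
print(proj(p,np.array([s['ee_pos'],s['ee_pos']+Rt@[0,17,0],s['ee_pos']-Rt@[0,17,0]])).round(1))
E
```

```text
[[298.5, 233.7], [323.1, 233.6], [242.0, 223.2], [381.0, 222.6], [209.4, 171.4], [414.1, 170.5], [311.8, 363.0]]
[[320.  289.2]
 [357.9 289.1]
 [282.  289.2]]
```

Emit:
servo_tool --gripper '[0.6, 0.6, 0.6, 0.6, 0.6, 0.6]' --pt "0.35 -0.4 0.5" --pt "0.35 -0.4 1.5" --pt "0.35 -0.4 2.5" --pt "0.35 -0.4 3.1" --pt "0.35 -0.4 3.1" --pt "0.35 -0.4 3.1" --turn '[0, 0, 0, 0, 0, 0]'

```text
t: 5.6
ee_pos: [544.7, 220.1, 61.6]
eef_rot: [-3.141, -0.0, 1.099]
force: [-1.6, 0.5, 4.4]
finger_gap: 34.8
gripper_force: 2.1
```

```bash
python3 g.py
```

```text
5.6 [544.7  220.08  61.58] [-1.7997e+02 -2.0000e-02  6.2990e+01] [-1.61  0.5   4.44] 34.788526232615304 2.1314391994837933
die-frame TCP [-25.8  -1.8  16.3]
delta tool [-0.5  1.9 -1.1]
```

Emit:
servo_tool --gripper '[0.6, 0.6, 0.6, 0.6]' --pt "0 0.1 -0.2" --pt "0 0.18 -0.2" --pt "0 0.18 -0.2" --pt "0 0.18 -0.2" --turn '[0, 0, 0, 0]'

```text
t: 6.0
ee_pos: [546.1, 218.8, 63.2]
eef_rot: [-3.141, 0.0, 1.099]
force: [0.3, -0.3, 0.8]
finger_gap: 34.7
gripper_force: 0.1
```

```bash
python3 g.py
```

```text
6.0 [546.14 218.75  63.16] [-1.7998e+02  2.0000e-02  6.2980e+01] [ 0.33 -0.27  0.82] 34.697249520953854 0.06281863104959484
die-frame TCP [-24.6   0.1  17.4]
delta tool [0.1 0.1 0.5]
```

Emit:
servo_tool --gripper '[0.9, 1, 1, 1, 1, 1]' --pt "0 0 0" --pt "0 0 0" --pt "0 0 0" --pt "0 0 0" --pt "0 0 0" --pt "0 0 0" --turn '[0, 0, 0, 0, 0, 0]' --squeeze 30

```text
t: 6.6
ee_pos: [546.2, 218.9, 63.5]
eef_rot: [-3.141, 0.0, 1.099]
force: [-0.2, -0.1, 0.4]
finger_gap: 11.9
gripper_force: 30.0
```

```bash
python3 g.py
```

```text
6.6 [546.21 218.9   63.53] [-179.99    0.     62.99] [-0.24 -0.06  0.39] 11.870849483901758 29.994686446152627
die-frame TCP [-24.6   0.1  17.8]
delta tool [-0.1  0.1  0.8]
```

Emit:
servo_tool --gripper '[1, 1, 1, 1, 1, 1, 1, 1]' --pt "-0.17 0 -0.11" --pt "-0.35 0 -0.22" --pt "-0.52 0 -0.32" --pt "-0.69 0 -0.42" --pt "-0.87 0 -0.52" --pt "-1.04 0 -0.62" --pt "-1.04 0 -0.62" --pt "-1.04 0 -0.62" --turn '[0, 0, 0, 0, 0, 0, 0, 0]'

```text
t: 7.4
ee_pos: [541.5, 209.6, 69.7]
eef_rot: [-3.142, 0.0, 1.099]
force: [0.2, -0.2, -1.6]
finger_gap: 11.8
gripper_force: 30.0
```

```bash
python3 g.py
```

```text
7.4 [541.53 209.56  69.74] [-180.      0.     62.98] [ 0.23 -0.25 -1.56] 11.810796422895534 29.995250618085265
die-frame TCP [-12.4   0.1  17.9]
delta tool [10.3 -0.   7.1]
```

Emit:
servo_tool --gripper '[1, 1, 1, 1, 1]' --pt "-0.17 0 -0.1" --pt "-0.34 0 -0.2" --pt "-0.38 0 -0.22" --pt "-0.38 0 -0.22" --pt "-0.38 0 -0.22" --turn '[0, 0, 0, 0, 0]'

```text
t: 7.9
ee_pos: [539.8, 206.3, 72.0]
eef_rot: [3.142, -0.0, 1.099]
force: [0.0, 0.1, -1.8]
finger_gap: 11.8
gripper_force: 30.0
```

```bash
python3 g.py; python3 - <<'E'
from h import *
p=cap('wrist'); cv2.imwrite('pics/w5.png',cv2.resize(p['frame'][130:400,180:460,::-1],None,fx=2,fy=2)); pickle.dump(p,open('w5.pkl','wb'))
q=np.load('die.npy'); R=frame(q[3],30)
P=np.array([[-46,-38,16],[-46,38,16],[-42.5,-22,8],[-42.5,22,8],[7.5-25,-6,36],[7.5-25,6,36]])
print(((proj(p,P@R.T+q[:3])-[180,130])*2).round().tolist())
E
```

```text
7.9 [539.84 206.27  71.97] [ 1.800e+02 -1.000e-02  6.299e+01] [ 0.05  0.1  -1.75] 11.83656453427132 29.99547407962382
die-frame TCP [-8.1  0.1 18. ]
delta tool [14.  -0.   9.3]
[[120.0, 164.0], [436.0, 163.0], [190.0, 188.0], [366.0, 187.0], [249.0, 261.0], [307.0, 261.0]]
```

View pics/w5.png

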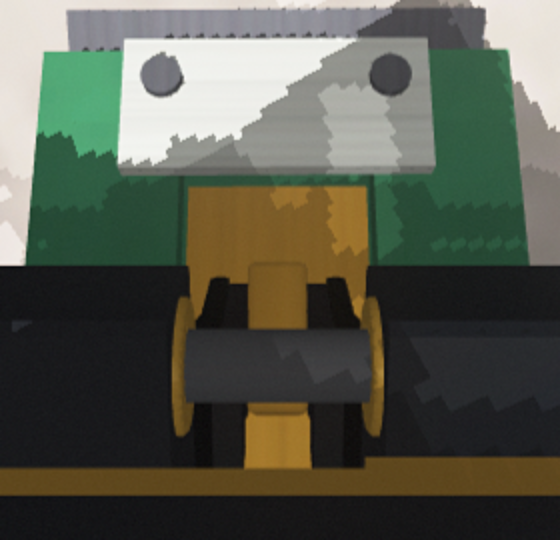

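Emit:
servo_tool --gripper '[1, 1, 1, 1, 1, 1, 1, 1, 1, 1]' --pt "0.15 0 -0.26" --pt "0.35 0 -0.61" --pt "0.6 0 -1.04" --pt "0.9 0 -1.56" --pt "1.25 0 -2.17" --pt "1.65 0 -2.86" --pt "2.1 0 -3.64" --pt "2.5 0 -4.33" --pt "2.5 0 -4.33" --pt "2.5 0 -4.33" --turn '[0, 0, 0, 0, 0, 0, 0, 0, 0, 0]'

```text
t: 8.95
ee_pos: [551.3, 228.6, 115.4]
eef_rot: [3.141, -0.0, 1.1]
force: [-0.9, -0.6, -1.2]
finger_gap: 12.3
gripper_force: 30.0
```

```bash
python3 g.py
```

```text
8.95 [551.28 228.63 115.42] [ 1.7998e+02 -1.0000e-02  6.3010e+01] [-0.85 -0.59 -1.22] 12.267232400639001 29.99532706104219
die-frame TCP [-8.1  0.2 68.2]
delta tool [-11.1  -0.1  52.7]
```

```bash
cat > k.py <<'E'
from h import *
RK=np.array([541.7,-207.8,67.1]);RY=-95.1
def tcp(eye_rack,tilt=30,yaw=RY,e=(51.7,0,-18.0),off=(0,0,0)):  # TCP so that eye at rack coords rel. rod base
    R=frame(RY,35); w=R@(np.array([60,50,0])+eye_rack)+RK+off
    return w-frame(yaw,tilt)@np.array(e)
def delta(g):
    s=robot.sense(); Rt=Rot.from_euler('xyz',s['eef_rot']).as_matrix(); return (Rt.T@(g-s['ee_pos'])).round(1)
E
python3 - <<'E'
from k import *
g=tcp([0,0,85]); print(g.round(1),delta(g)); print(robot.sense()['eef_rot'])
E
```

```text
[ 596.2 -159.1  160.9] [-325.1  216.1  -45.4]
[ 3.14130286e+00 -1.21488868e-04  1.09964488e+00]
```

Emit:
servo_tool --gripper '[1, 1, 1, 1, 1, 1, 1, 1, 1, 1]' --pt "0 0 -2" --pt "0 0 -5" --pt "-1 0.7 -8" --pt "-4 2.7 -9" --pt "-8 5.3 -9" --pt "-12 8 -9" --pt "-16 10.6 -9" --pt "-20 13.3 -9" --pt "-24 16 -9" --pt "-27 18 -8" --turn '[0, -2, -5, -8, -12, -16, -20, -21.9, -21.9, -21.9]'

```text
t: 9.95
ee_pos: [589.4, -97.1, 196.2]
eef_rot: [3.139, 0.001, 1.48]
force: [0.9, 0.7, -1.7]
finger_gap: 11.7
gripper_force: 30.0
```

```bash
python3 - <<'E'
from k import *
g=tcp([0,0,85]); s=robot.sense(); print(s['ee_pos'].round(1),np.degrees(s['eef_rot']).round(2),delta(g),s['finger_gap'])
E
```

```text
[589.4 -97.1 196.2] [1.7987e+02 6.0000e-02 8.4800e+01] [-61.1  12.3  35.5] 11.724991327013283
```

Emit:
servo_tool --gripper '[1, 1, 1, 1, 1, 1]' --pt "-2 0.4 1" --pt "-4 0.8 2" --pt "-5.6 1.1 3" --pt "-6.3 1.25 3.5" --pt "-6.3 1.25 3.5" --pt "-6.3 1.25 3.5" --turn '[0, 0, 0, 0, 0, 0]'

```text
t: 10.55
ee_pos: [595.8, -156.9, 160.3]
eef_rot: [-3.141, -0.001, 1.482]
force: [0.7, -0.3, -1.6]
finger_gap: 11.8
gripper_force: 30.0
```

```bash
python3 - <<'E'
from k import *
g=tcp([0,0,85]); s=robot.sense(); print(s['t'],s['ee_pos'].round(1),np.degrees(s['eef_rot']).round(2),delta(g),s['qvel'].round(3))
e=s['ee_pos']; 
ps=[cap(n) for n in('wrist','side','top')]; pickle.dump(ps,open('v6.pkl','wb'))
im=np.zeros((600,800,3),np.uint8)
w,sd,tp=[p['frame'][:,:,::-1] for p in ps]
im[:320,:]=cv2.resize(w[:320,60:560],(800,512))[:320] if 0 else cv2.resize(w[100:300,70:570],(800,320))
im[320:600,:400]=cv2.resize(sd[140:236,265:402],(400,280),interpolation=cv2.INTER_CUBIC)
im[320:600,400:]=cv2.resize(tp[195:293,345:485],(400,280),interpolation=cv2.INTER_CUBIC)
cv2.imwrite('pics/v6.png',im)
# predicted eye, toe corners, rib, rod
F=frame(RY,30); R=frame(RY,35); h=e+F@[15.7,0,-18]
H=np.array([[36,0,8],[50,-22,8],[50,22,8],[-50,-22,8],[-50,22,8],[-25,0,36]])@F.T+h
B=np.array([[60,50,0],[60,50,45]])@R.T+RK
f=[lambda u:(u-[70,100])*1.6,lambda u:(u-[265,140])*[400/137,280/96]+[0,320],lambda u:(u-[345,195])*[400/140,280/98]+[400,320]]
for p,g in zip(ps,f): print(g(proj(p,H)).round().tolist(),'rod',g(proj(p,B)).round().tolist())
E
```

```text
10.55 [ 595.8 -156.9  160.3] [-1.7998e+02 -3.0000e-02  8.4910e+01] [-2.1  0.7 -0.6] [ 0.011 -0.014 -0.007 -0.001 -0.001 -0.002]
[[400.0, 498.0], [318.0, 555.0], [482.0, 555.0], [329.0, 199.0], [470.0, 199.0], [400.0, 258.0]] rod [[401.0, 488.0], [402.0, 494.0]]
[[144.0, 387.0], [171.0, 375.0], [122.0, 368.0], [152.0, 483.0], [102.0, 476.0], [128.0, 442.0]] rod [[154.0, 412.0], [149.0, 400.0]]
[[626.0, 421.0], [642.0, 452.0], [648.0, 391.0], [512.0, 443.0], [519.0, 385.0], [532.0, 411.0]] rod [[676.0, 436.0], [654.0, 428.0]]
```

View pics/v6.png

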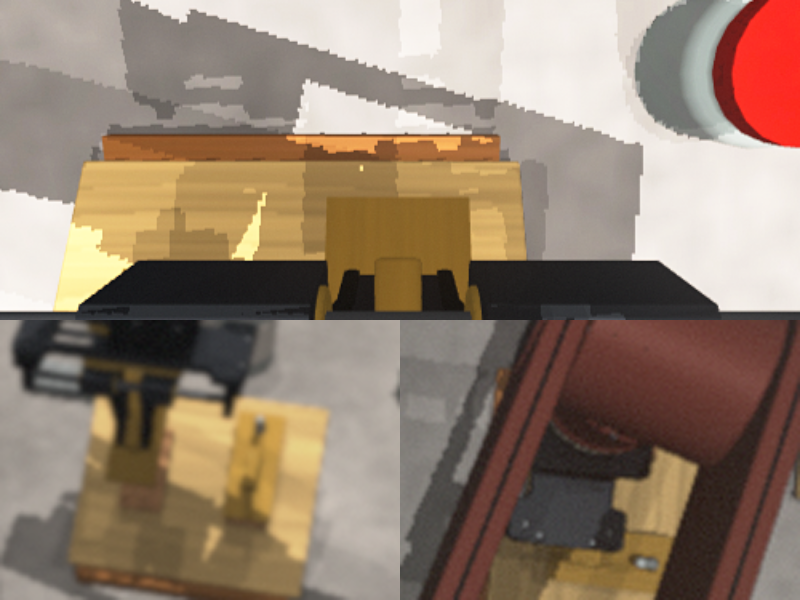

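```bash
python3 - <<'E'
from h import *
p1,p2=[pickle.load(open(f'w{i}.pkl','rb'))['frame'] for i in (1,2)]; p6=pickle.load(open('v6.pkl','rb'))[0]['frame']
C=[(p1,185,50),(p1,420,50),(p1,156,232),(p1,440,233),(p1,365,180),(p1,226,172),(p2,50,33),(p2,329,33),(p2,330,251),(p2,228,187),(p6,121,200),(p6,396,200)]
im=np.zeros((600,800,3),np.uint8)
for k,(f,u,v) in enumerate(C):
    a=cv2.resize(cv2.copyMakeBorder(f,25,25,25,25,cv2.BORDER_CONSTANT)[v:v+50,u:u+50],(200,200),interpolation=cv2.INTER_NEAREST)
    a[::40,:3]=[255,0,0];a[:3,::40]=[255,0,0]
    im[k//4*200:k//4*200+200,k%4*200:k%4*200+200]=a
cv2.imwrite('pics/grid.png',im[:,:,::-1])
E
```

```text
(no output)
```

View pics/grid.png

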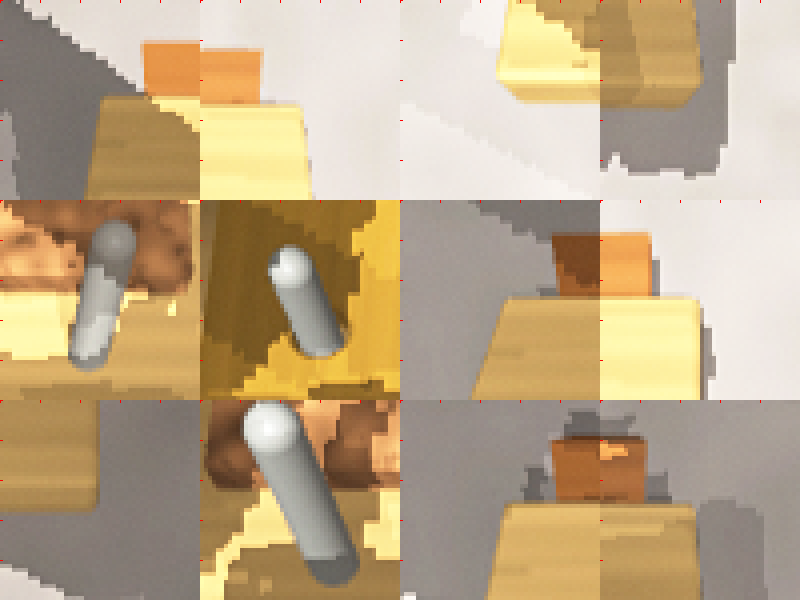

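```bash
python3 - <<'E'
from k import *
p1,p2=[pickle.load(open(f'w{i}.pkl','rb')) for i in (1,2)]; p6=pickle.load(open('v6.pkl','rb'))[0]
O=[(p1,[[-90,-110,0],[-90,110,0],[90,-110,0],[90,110,0],[60,50,0],[60,50,41],[60,-50,41]],[[185.5,49.25],[420.5,51],[155.25,225],[440,227.5],[362.7,194],[369.25,164.5],[223.75,164]]),
(p2,[[-90,-110,0],[-90,110,0],[90,110,0],[60,50,0],[60,50,41]],[[51.75,32.5],[328.75,32.5],[329.5,248],[236.5,204.5],[220.75,169]]),
(p6,[[-90,-110,0],[-90,110,0]],[[122.25,201.25],[394.75,201.75]])]
O=[(p,M,np.array(u)-.5) for p,M,u in O]
for sel in ([0],[1],[0,1],[0,1,2]):
    q,r=fit([O[i] for i in sel],35,[541,-208,66,-95]); R=frame(q[3],35)
    print(q.round(2),'base',(R@[60,50,0]+q[:3]).round(1),'tip',(R@[60,50,45]+q[:3]).round(1),'rms',np.sqrt((r**2).mean()).round(2))
print(r.round(1).tolist())
# direct triangulation of the rod's sphere centre from w1,w2
A=[];b=[]
for p,u in ((p1,[368.75,164]),(p2,[220.25,168.5])):
    o,d=ray(p,u); P=np.eye(3)-np.outer(d,d); A.append(P); b.append(P@o)
X=np.linalg.lstsq(np.vstack(A),np.hstack(b),rcond=None)[0]; print('sphere tri',X.round(1),'model',(R@[60,50,41]+q[:3]).round(1))
E
```

```text
[ 541.71 -205.92   63.42  -95.17] base [ 587.1 -259.4   97.8] tip [ 589.4 -233.7  134.7] rms 0.77
[ 541.2  -206.46   64.93  -95.27] base [ 586.5 -260.    99.3] tip [ 588.8 -234.3  136.2] rms 0.53
[ 541.4  -206.17   64.39  -95.25] base [ 586.7 -259.7   98.8] tip [ 589.1 -234.   135.7] rms 0.84
[ 541.42 -206.36   64.71  -95.23] base [ 586.7 -259.9   99.1] tip [ 589.1 -234.2  136. ] rms 0.92
[[-0.3, -0.6], [-0.0, 0.1], [-1.1, 1.4], [0.8, 1.6], [-1.2, -0.5], [-1.4, 1.6], [0.4, 0.7], [-0.1, -0.1], [0.4, -0.1], [0.2, -0.7], [0.4, -1.2], [0.9, 0.9], [0.1, -1.7], [-0.1, -1.8]]
sphere tri [ 589.4 -235.5  136.2] model [ 588.9 -236.4  132.7]
```

```bash
sed -i 's/^RK=.*/RK=np.array([541.42,-206.36,64.71]);RY=-95.23/; s/-18.0)/-17.5)/' k.py; cat > m.py <<'E'
from k import *
import sys
s=robot.sense(); e=s['ee_pos']; Rt=Rot.from_euler('xyz',s['eef_rot']).as_matrix()
w=e+frame(np.degrees(s['eef_rot'][2])-180,30)@[51.7,0,-17.5]; R=frame(RY,35)
print('t',s['t'],'eye in rod_base',(R.T@(w-RK)-[60,50,0]).round(1),'F rack',(R.T@s['force']).round(2),'grip',s['gripper_force'].round(1),s['finger_gap'].round(2),'yaw',np.degrees(s['eef_rot'][2]).round(2))
for z in map(float,sys.argv[1:]): print(z,'delta',(Rt.T@(tcp([0.2,0,z])-e)).round(1))
E
python3 m.py 52 25
```

```text
Traceback (most recent call last):
  File "m.py", line 5, in <module>
    print('t',s['t'],'eye in rod_base',(R.T@(w-RK)-[60,50,0]).round(1),'F rack',(R.T@s['force']).round(2),'grip',s['gripper_force'].round(1),s['finger_gap'].round(2),'yaw',np.degrees(s['eef_rot'][2]).round(2))
                                                                                                                 ^^^^^^^^^^^^^^^^^^^^^^^^
AttributeError: 'float' object has no attribute 'round'
```

```bash
sed -i "s/s\['gripper_force'\].round(1),s\['finger_gap'\].round(2)/round(s['gripper_force'],1),round(s['finger_gap'],2)/" m.py; python3 m.py 52 25
```

```text
t 10.7 eye in rod_base [ 0.6  0.2 88.1] F rack [-1.53  0.13 -1.24] grip 30.0 11.4 yaw 84.96
52.0 delta [-20.4  -0.1  29.9]
25.0 delta [-35.8  -0.2  52. ]
```

Emit:
servo_tool --gripper '[1, 1, 1, 1, 1, 1]' --pt "-0.5 0 0.7" --pt "-1 0 1.45" --pt "-1.5 0 2.2" --pt "-1.8 0 2.62" --pt "-1.8 0 2.62" --pt "-1.8 0 2.62" --turn '[-0.1, -0.1, -0.1, -0.1, -0.1, -0.1]'

```text
t: 11.3
ee_pos: [594.0, -175.7, 133.8]
eef_rot: [-3.141, -0.0, 1.483]
force: [-0.7, -0.1, -1.7]
finger_gap: 12.0
gripper_force: 30.0
```

```bash
python3 m.py 42 25; python3 - <<'E'
from h import *
p=cap('side'); pickle.dump(p,open('s7.pkl','wb')); cv2.imwrite('pics/s7.png',cv2.resize(p['frame'][140:230,280:380,::-1],(660,594),interpolation=cv2.INTER_CUBIC))
E
```

```text
t 11.3 eye in rod_base [ 0.7 -0.2 54.9] F rack [-0.84 -0.74 -1.47] grip 30.0 11.98 yaw 84.96
42.0 delta [-7.   0.4 10.8]
25.0 delta [-16.8   0.4  24.8]
```

Emit:
servo_tool --gripper '[1, 1, 1, 1, 1, 1, 1]' --pt "-0.23 0.02 0.35" --pt "-0.46 0.02 0.7" --pt "-0.64 0.02 0.96" --pt "-0.8 0.02 1.2" --pt "-0.93 0.02 1.4" --pt "-0.93 0.02 1.4" --pt "-0.93 0.02 1.4" --turn '[0, 0, 0, 0, 0, 0, 0]'

```text
t: 12.05
ee_pos: [593.5, -184.9, 120.0]
eef_rot: [-3.141, -0.0, 1.483]
force: [-0.1, -0.0, -2.3]
finger_gap: 12.1
gripper_force: 30.0
```

```bash
python3 m.py 30 25
```

```text
t 12.05 eye in rod_base [ 0.3  0.1 38.3] F rack [-1.31 -0.12 -1.9 ] grip 30.0 12.15 yaw 84.98
30.0 delta [-4.7  0.1  6.9]
25.0 delta [-7.6  0.1 11. ]
```

Emit:
servo_tool --gripper '[1, 1, 1, 1, 1, 1]' --pt "-0.25 0.01 0.35" --pt "-0.5 0.01 0.72" --pt "-0.75 0.01 1.09" --pt "-0.82 0.01 1.19" --pt "-0.82 0.01 1.19" --pt "-0.82 0.01 1.19" --turn '[0, 0, 0, 0, 0, 0]'

```text
t: 12.65
ee_pos: [592.9, -193.0, 108.1]
eef_rot: [-3.142, -0.0, 1.483]
force: [1.0, 0.0, -1.8]
finger_gap: 11.7
gripper_force: 30.0
```

```bash
python3 m.py 15 10; python3 - <<'E'
from h import *
p=cap('side'); q=cap('wrist')
im=np.zeros((600,800,3),np.uint8)
im[:600,:500]=cv2.resize(p['frame'][140:230,292:367,::-1],(500,600),interpolation=cv2.INTER_CUBIC)
im[:300,500:]=cv2.resize(q['frame'][120:380,190:450,::-1],(300,300))
cv2.imwrite('pics/v8.png',im)
E
```

```text
t 12.65 eye in rod_base [ 0.2  0.3 23.9] F rack [-1.12  1.   -1.42] grip 30.0 11.71 yaw 84.98
15.0 delta [-5.1 -0.1  7.3]
10.0 delta [-8.  -0.1 11.4]
```

View pics/v8.png

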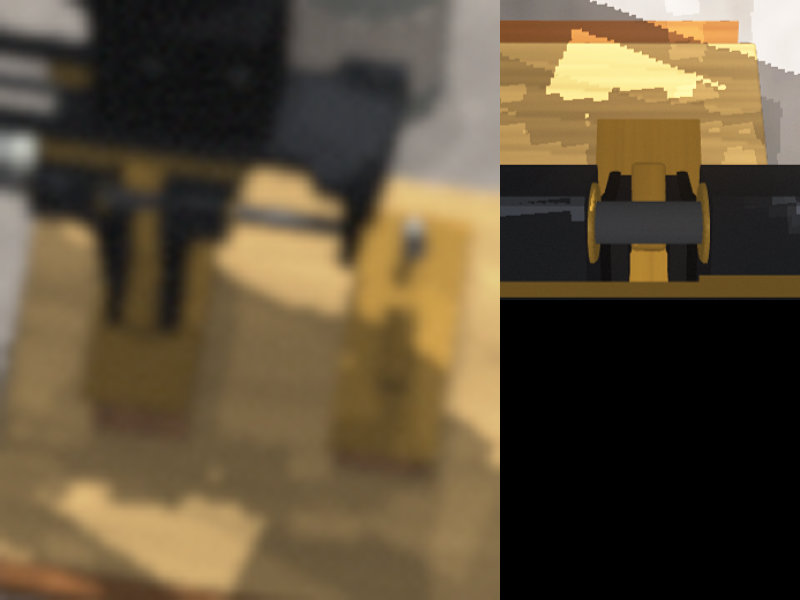

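Emit:
servo_tool --gripper '[1, 1, 1, 1, 1, 1]' --pt "-0.2 0 0.28" --pt "-0.4 0 0.57" --pt "-0.55 0 0.8" --pt "-0.68 0 0.98" --pt "-0.68 0 0.98" --pt "-0.68 0 0.98" --turn '[0, 0, 0, 0, 0, 0]'

```text
t: 13.35
ee_pos: [592.3, -199.8, 98.2]
eef_rot: [-3.141, -0.0, 1.483]
force: [0.2, -0.2, -1.7]
finger_gap: 11.9
gripper_force: 30.0
```

```bash
python3 m.py 8 5
```

```text
t 13.35 eye in rod_base [ 0.1  0.3 11.9] F rack [-0.83  0.26 -1.51] grip 30.0 11.91 yaw 84.98
8.0 delta [-2.4 -0.1  3.1]
5.0 delta [-4.1 -0.1  5.6]
```

Emit:
servo_tool --gripper '[1, 1, 1, 1, 1, 1]' --pt "-0.09 0 0.12" --pt "-0.17 0 0.25" --pt "-0.26 0 0.37" --pt "-0.34 0 0.49" --pt "-0.34 0 0.49" --pt "-0.34 0 0.49" --turn '[0, 0, 0, 0, 0, 0]'

```text
t: 13.95
ee_pos: [592.2, -203.0, 93.7]
eef_rot: [3.141, -0.0, 1.483]
force: [0.1, 2.5, 1.3]
finger_gap: 11.7
gripper_force: 30.0
```

```bash
python3 m.py 3
```

```text
t 13.95 eye in rod_base [0.1 0.5 6.4] F rack [-1.29 -0.11  2.55] grip 30.0 11.67 yaw 84.99
3.0 delta [-2.  -0.3  2.7]
```

Emit:
servo_tool --gripper '[1, 1, 1, 1, 1, 1, 1, 1]' --pt "-0.08 0 0.12" --pt "-0.17 0 0.25" --pt "-0.17 0 0.25" --pt "-0.17 0 0.25" --pt "-0.17 0 0.25" --pt "-0.17 0 0.25" --pt "-0.17 0 0.25" --pt "-0.17 0 0.25" --turn '[0, 0, 0, 0, 0, 0, 0, 0]'

```text
t: 14.75
ee_pos: [592.0, -204.8, 91.1]
eef_rot: [3.141, -0.0, 1.483]
force: [0.4, 4.4, 4.3]
finger_gap: 11.7
gripper_force: 30.0
```

```bash
python3 m.py 3
```

```text
t 14.75 eye in rod_base [0.  0.5 3.2] F rack [-1.12 -0.02  6.03] grip 30.0 11.67 yaw 84.99
3.0 delta [-0.2 -0.3  0.1]
```

Emit:
servo_tool --gripper '[1, 1, 1, 1, 1]' --pt "0.06 0 -0.08" --pt "0.12 0 -0.17" --pt "0.2 0 -0.28" --pt "0.2 0 -0.28" --pt "0.2 0 -0.28" --turn '[0, 0, 0, 0, 0]'

```text
t: 15.25
ee_pos: [592.1, -203.1, 93.6]
eef_rot: [3.141, 0.0, 1.483]
force: [0.5, 1.7, 1.6]
finger_gap: 11.8
gripper_force: 30.0
```

```bash
python3 m.py 3
```

```text
t 15.25 eye in rod_base [0.1 0.3 6.2] F rack [-0.5   0.39  2.27] grip 30.0 11.81 yaw 84.99
3.0 delta [-1.9 -0.2  2.6]
```

Pad eased to about 2.5 mm; now I open partly and let it settle.

Emit:
servo_tool --gripper '[0.85, 0.78, 0.72, 0.68, 0.65, 0.65, 0.65, 0.65]' --pt "0 0 0" --pt "0 0 0" --pt "0 0 0" --pt "0 0 0" --pt "0 0 0" --pt "0 0 0" --pt "0 0 0" --pt "0 0 0" --turn '[0, 0, 0, 0, 0, 0, 0, 0]'

```text
t: 16.05
ee_pos: [592.1, -202.9, 93.8]
eef_rot: [3.142, 0.0, 1.483]
force: [1.3, -0.5, -0.6]
finger_gap: 30.1
gripper_force: 0.0
```

```bash
python3 m.py 3
```

```text
t 16.05 eye in rod_base [0.  0.3 6.5] F rack [-0.03  1.33 -0.7 ] grip 0.0 30.12 yaw 84.99
3.0 delta [-2.2 -0.1  2.8]
```

Emit:
servo_tool --gripper '[0.65, 0.65, 0.65, 0.65, 0.65, 0.65, 0.65, 0.65, 0.65, 0.65]' --pt "0 0 -0.4" --pt "0 0 -1" --pt "0 0 -2" --pt "0 0 -4" --pt "0 0 -7" --pt "0 0 -10" --pt "-2 0 -13" --pt "-5 0 -14" --pt "-9 0 -14" --pt "-9 0 -14" --turn '[0, 0, 0, 0, 0, 0, 0, 0, 0, 0]'

```text
t: 17.05
ee_pos: [583.7, -297.3, 235.7]
eef_rot: [3.139, 0.003, 1.479]
force: [-0.2, 1.3, 0.4]
finger_gap: 30.6
gripper_force: 0.0
```

```bash
python3 - <<'E'
from k import *
p=cap('wrist'); cv2.imwrite('pics/w9.png',cv2.resize(p['frame'][:270,100:500,::-1],(800,540),interpolation=cv2.INTER_CUBIC))
R=frame(RY,35); o=R@[60,50,9]+RK+R@[-36,0,0]
P=np.array([[50,-22,8],[50,22,8],[-50,-22,8],[-50,22,8],[-25,-6,36],[-25,6,36],[5,6,36],[36,0,36]])
print(((proj(p,P@R.T+o)-[100,0])*2).round().tolist(), robot.sense()['t'])
E
```

```text
[[375.0, 366.0], [498.0, 365.0], [382.0, 147.0], [491.0, 146.0], [420.0, 142.0], [453.0, 142.0], [454.0, 210.0], [437.0, 287.0]] 17.1
```

View pics/w9.png

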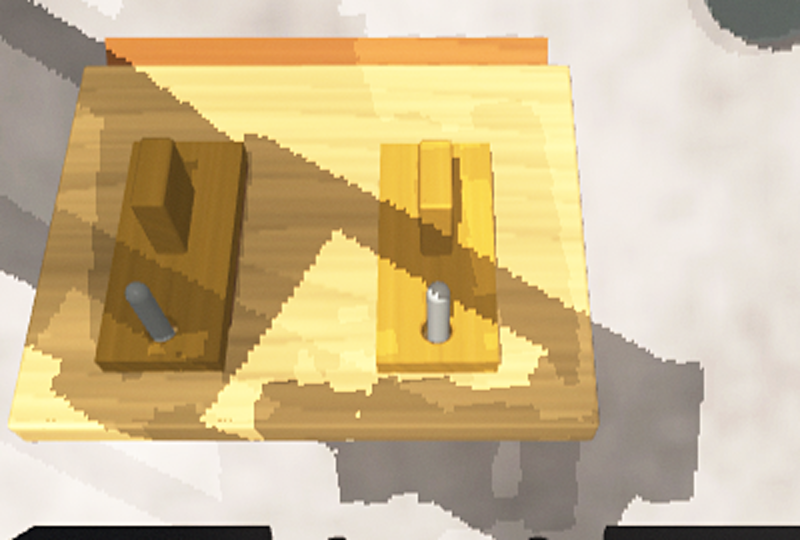

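The picture shows the hanger flat on the pad: toe at row 145, eye end at row 365, with the rod standing through the eye at (438, 335). The neighbouring hanger has not moved, so I am handing the job in.

```bash
python3 -c "
from rig import robot
print(robot.finish_job())"
```

```text
the job is handed in; nothing more can be done
None
```

I slid the hanger clear of the keeper bar, lifted it out of the die, threaded it onto the empty rod, pressed it about 5 mm into the pad (judged from the measured force) and released it; the last picture shows it hanging flat, and I handed the job in at about 17 s, with no verdict returned.

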